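Press the three rivets of a cardboard case home, middle first

TASK

Fasten the overlapping top flaps of the cardboard case by pressing its three half-inserted plastic rivets home with light pushes of the fingertips: first the middle one so that the flap lies flat, then the one at the end with the hand hole, which takes the carrying load, and last the one at the other end. Every head must finish snug on the flap; do not dent the board, pull a rivet out, or shift or lift the case, and leave the things lying on it and around it alone.

Things in the scene. Friction and masses are not known exactly. Their poses are not given: they have to be found in the camera images.
- case: Shallow case of brown corrugated board edged with cream masking tape, 320 x 210 mm, 75 mm high, about 0.8 kg, loose on the table. Origin: centre of its underside; x along its length towards the hand-hole end, y across towards the outer flap, z up. The outer top flap is the raised part y = +20 to +105 mm, top at z = 75 mm. The top yields about 1 mm per 4 N and springs back; over 25 N on it or on a rivet dents it.
- carry_hole (a point): Centre of the hand hole, a slot 26 x 80 mm (case x, y) through the lower, inner top flap (its top at z = 70 mm) at case x = +132, y = -35 mm.
- rivet_middle_top (a point): Top centre of the middle rivet's head (case x = 0, y = +45 mm). All three rivets are alike: grey plastic, slightly domed round head 22 mm across and 4 mm thick, in a row along the outer flap 105 mm apart. At the start a head's underside is 6 to 8 mm above the flap; home it lies on it, with the head's top 79 mm above the table.
- rivet_holeend_top (a point): Top centre of the head of the rivet at the hand-hole end (case x = +105 mm, y = +45 mm).
- rivet_plainend_top (a point): Top centre of the head of the rivet at the end without a hole (case x = -105 mm, y = +45 mm).
- rivet_middle (a joint): How far the middle rivet is pushed in, m: 0 to 0.002 at the start, 0.008 home (a firm stop). It slides straight down against about 2.5 N of friction, and stays where it is left.
- rivet_holeend (a joint): The same for the rivet at the hand-hole end.
- rivet_plainend (a joint): The same for the rivet at the plain end.
- tape_roll: Loose roll of cream masking tape, ring 86 mm across, 24 mm high, lying on the inner flap of the case. Origin: centre of its underside.
- folder: Loose white bone folder, 120 x 20 x 5 mm, lying on the inner flap. Origin: centre of its underside.
- eraser: Loose dark eraser, 42 x 20 x 12 mm, lying on the outer flap beside the gap between the middle and the plain-end rivets. Origin: centre of its underside.
- scissors: Steel scissors, 190 mm long, lying on the table to the robot's left. Origin: on the table near the pivot.
- glue_bottle: White glue bottle, 60 mm across, 150 mm high, standing on the table to one side of the case. Origin: centre of its underside.
- rivet_tray: Clear tray with spare rivets, 130 x 90 x 30 mm, at the robot's right. Origin: centre of its underside.
- brush_pot: Blue pot, 76 mm across, with brushes up to 225 mm high, standing on the table to one side of the case. Origin: centre of its underside.

How it is judged:
On the way, in this order (a step that is already met when the one before it is completed fails the run):
1. the middle rivet is pressed home (value of joint rivet_middle above 0.0065 m), for 0.1 s.
2. then the rivet at the hand-hole end is pressed home (value of joint rivet_holeend above 0.0065 m), for 0.1 s.
3. then the rivet at the plain end is pressed home (value of joint rivet_plainend above 0.0065 m), for 0.1 s.
At the end, for the whole second after the job is handed in: All three rivets are within 1.5 mm of home, the case stands flat and at rest within 20 mm of where it began, and every other thing lies within 25 mm of where it began (value of joint each of rivet_middle, rivet_holeend, rivet_plainend above 0.0065 m and distance of case from where it was at the start of the episode below 0.02 m and angle between case's own z axis and vertical below 0.03 rad and linear speed of case below 0.01 m/s and distance of each of tape_roll, folder, eraser, scissors, glue_bottle, rivet_tray, brush_pot from where it was at the start of the episode below 0.025 m); the robot touches nothing.
It fails at once if a rivet pushed in out of turn (an end rivet before the middle one is home, or the plain-end one before the hand-hole-end one) ((value of joint rivet_middle below 0.006 m and value of joint any of rivet_holeend, rivet_plainend above 0.0035 m) or (value of joint rivet_holeend below 0.006 m and value of joint rivet_plainend above 0.0035 m)).
It fails at once if a rivet pulled out (value of joint any of rivet_middle, rivet_holeend, rivet_plainend below -0.002 m).
It fails at once if more than 25 N on the case or a rivet: the board is dented (contact force between any of the fingers, the arm and case above 25 N).
It fails at once if the case lifted, tipped or shifted by more than 20 mm (height (world z) of case above 0.01 m or angle between case's own z axis and vertical above 0.08 rad or distance of case from where it was at the start of the episode above 0.02 m).
It fails at once if one of the other things on or around the case moved by more than 25 mm (distance of any of tape_roll, folder, eraser, scissors, glue_bottle, rivet_tray, brush_pot from where it was at the start of the episode above 0.025 m).
It also fails if it takes over 38 s, if anything falls off the work surface, if the arm or the gripper's body presses on something with over 40 N, if the wrist force passes 120 N, or if a joint passes its speed limit or range.

ROBOT

A 7-joint arm with a two-finger parallel gripper is mounted at the origin on the work surface. World frame = base frame: x ahead of the robot, y to its left, z up, the work surface at z = 0. Lengths are in m, angles in rad, forces in N, time in s.
With the tool pointing down it reaches from about 0.425 to 0.875 m from the base axis. Payload 4.7 kg.
Tool frame: the origin (TCP) lies on the centre line of the jaws, within the pads' length; the fingertips stand 8 mm ahead of it and the grasp point (between the pads) lies 11 mm behind it; z points along the fingers, y is the line along which they close (so a half turn about z gives the same grasp; the last joint's range is limited). The gripper opens to 87 mm and grips with 3 to 60 N. Pads are 19 mm wide; open, the fingers measure 117 mm over their backs; the gripper's body (75 mm by 190 mm) begins 51 mm behind the grasp point.
Start: joints at [1.26, 0.321, -0.07, 1.45, 0.023, 1.371, -0.057], TCP at [0.207, -0.616, 0.231] pointing down, gripper open.
Joint ranges: [-2.86, 2.86], [-0.3, 2.09], [-1.38, 1.24], [0.06, 2.45], [-1.56, 4.7], [0.09, 2.05], [-2.69, 2.69]. Speed limits (rad/s): [2.57, 2.57, 3.14, 3.14, 3.14, 3.14, 3.14].

INTERFACE

Orientations are given as a rotation vector (axis times angle).
In Python, from workcell import status, read_camera, sign_off gives the robot as it stands.
- The arm moves only by the tool servo_tool, never from a script. Its argument "rows" is a list of rows, each an object with "rot": the turn, a rotation vector about the tool's x, y, z in degrees, a list of three; "travel": the shift along the tool's x, y, z in mm, a list of three; "claw": the opening, from 0 (shut) to 1 (fully open). In form: [{"rot": [ax, ay, az], "travel": [dx, dy, dz], "claw": claw}, ...]. A call has 1 to 10 rows; each row is the pose to reach, as a shift and turn from the pose commanded when the call began, along the tool's axes at that moment; what a row does not reach only later rows make up. A row lasts 1/8 s, in which the tool goes at most 62.5 mm and 10.7 degrees, less where a joint would pass 70% of its speed; a pose out of reach is approached as far as the arm can. A call with a gripper value outside its range is refused whole. The fingers move at their own pace and stop on an object; the grip force is fixed at half the most. Time passes only in rows, so rows that repeat a pose let the fingers close. It gives the time, the measured TCP pose, the force, the opening and the grip force at its end, in the units of the state.
- status.read_state(): the state, without advancing time (a new reading comes with each control period).
- read_camera(name): name is "scene" or "top" or "wrist"; returns a dict with "pixels" (384x512x3 uint8, blue, green, red), "fx", "fy", "cx", "cy" (pixels), "D" ([k1, k2, p1, p2, k3] as OpenCV has them; the pictures are not rectified), "R" (3x3) and "t" (3): a world point X has camera coordinates R X + t; the wrist camera has in their place "mount" (4x4, takes a point from camera to tool coordinates, whose origin is the TCP and whose axes are the flange's). Camera axes: x right, y down, z forward; pixel columns grow to the right and rows downward; lengths in m; the calibration is good to about 2 mm. A picture is of the moment at which its call begins: read the wrist's pose just before it. There is no depth.
- sign_off(): hands the job in; it is judged then, once.
The state is a dict: "time_s": time; "joint_positions": joint angles; "qvel": joint speeds; "effort": joint torques, N m; "tool_pos": TCP position; "tool_rot": TCP orientation; "wrist_force": force on the tool from outside, world axes, zero at the start; "moment": the same for the moment, N m; "grip_width": finger opening in m; "gripper_force": force on a finger pad.
Only numpy, scipy, OpenCV 4.12 (cv2) and the standard library are available. Lean on these libraries where they do the work, as an engineer would, in place of code of your own. Each camera call takes 0.05 s, during which the arm holds its last target. There are 200 camera calls.

## Working session

There is one attempt and no reset: what is moved stays moved. The work goes in short steps, Python scripts to look and compute and a tool call to move; the robot and the scene stay as the last step left them, time stands still between calls to the robot, and variables do not carry over. Pictures are saved under pics/ and viewed, at most 10 in all, crops included, and the job is handed in when it is done.

Besides the shell and the picture viewer there is one more tool, called after "Emit:" in YAML: its name, and indented under it one key for each argument. servo_tool: Moves the arm, as the interface text tells. Its arguments: {"type":"object","properties":{"rows":{"type":"array","items":{"type":"object","properties":{"rot":{"type":"array","items":{"type":"number"}},"travel":{"type":"array","items":{"type":"number"}},"claw":{"type":"number"}}}}},"required":["rows"]}

```bash
mkdir -p pics; cat > h.py <<'E'
import numpy as np,cv2
from workcell import status,read_camera,sign_off
from scipy.spatial.transform import Rotation as Ro
def shot(n,f):
    s=status.read_state(); c=read_camera(n); cv2.imwrite('pics/'+f,c['pixels']); return s,c
def ray(c,uv,s=None):
    K=np.array([[c['fx'],0,c['cx']],[0,c['fy'],c['cy']],[0,0,1]])
    p=cv2.undistortPoints(np.array([[uv]],float),K,np.array(c['D'],float))[0,0]
    d=np.array([p[0],p[1],1])
    if 'R' in c:
        R=np.array(c['R']);t=np.array(c['t']); return -R.T@t,R.T@d
    M=np.array(c['mount']);T=Ro.from_rotvec(s['tool_rot']).as_matrix()
    return T@M[:3,3]+np.array(s['tool_pos']),T@M[:3,:3]@d
def onz(c,uv,z,s=None):
    o,d=ray(c,uv,s); return o+d*(z-o[2])/d[2]
def proj(c,X):
    K=np.array([[c['fx'],0,c['cx']],[0,c['fy'],c['cy']],[0,0,1]])
    return cv2.projectPoints(np.array(X,float).reshape(-1,1,3),cv2.Rodrigues(np.array(c['R']))[0],np.array(c['t'],float),K,np.array(c['D'],float))[0].reshape(-1,2)
E
python3 - <<'E'
from h import *
s,c=shot('top','top0.png'); shot('scene','scene0.png')
print({k:np.round(v,3) for k,v in s.items()}); print(-np.array(c['R']).T@c['t'])
print(Ro.from_rotvec(s['tool_rot']).as_matrix().round(3))
E
```

```text
{'time_s': np.float64(0.0), 'joint_positions': array([ 1.26 ,  0.322, -0.07 ,  1.452,  0.023,  1.371, -0.057]), 'qvel': array([-0.001,  0.001,  0.   , -0.001, -0.001,  0.003,  0.001]), 'effort': array([ 0.0000e+00, -4.9129e+01, -4.0400e-01, -3.1253e+01, -6.4000e-02,
        4.4000e-02,  0.0000e+00]), 'tool_pos': array([ 0.207, -0.616,  0.229]), 'tool_rot': array([-3.098e+00, -5.080e-01,  1.000e-03]), 'wrist_force': array([ 0.053, -0.093, -0.139]), 'moment': array([-0.025, -0.031, -0.055]), 'gripper_force': np.float64(0.0), 'grip_width': np.float64(0.087)}
[0.28574396 0.0199443  1.16721185]
[[ 0.948  0.319 -0.001]
 [ 0.319 -0.948  0.002]
 [-0.    -0.002 -1.   ]]
```

View pics/top0.png

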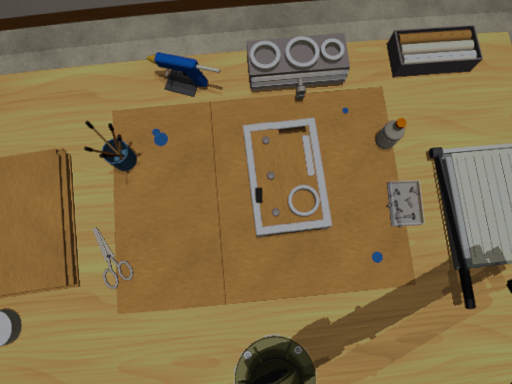

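View pics/scene0.png

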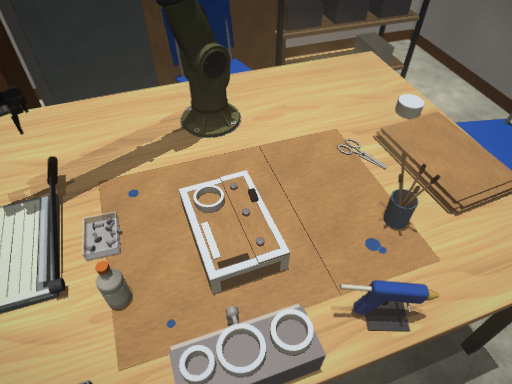

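The top view shows the rivets at about (265,140), (270,176) and (276,212). The hand hole is at (291,129), so the far rivet is the hole-end one. The eraser is at (258,195) and the tape roll at (304,201).

```bash
python3 - <<'E'
from h import *
im=cv2.imread('pics/top0.png'); c=read_camera('top')
hsv=cv2.cvtColor(im,cv2.COLOR_BGR2HSV)
for n,uv in dict(hole=(265,140),mid=(270,176),plain=(276,212)).items():
    p=im[uv[1]-8:uv[1]+9,uv[0]-8:uv[0]+9]; h=hsv[uv[1]-8:uv[1]+9,uv[0]-8:uv[0]+9]
    m=(h[...,1]<70)&(h[...,2]>70); ys,xs=np.nonzero(m); q=(xs.mean()+uv[0]-8,ys.mean()+uv[1]-8)
    print(n,q,m.sum(),onz(c,q,.085).round(4))
for n,uv,z in [('eraser',(258,195),.085),('pot',(122,155),.1),('brushtop',(88,122),.2),('glue',(400,124),.15),('hole',(291,129),.07),('tape',(304,201),.095)]: print(n,onz(c,uv,z).round(3))
cv2.imwrite('pics/crop.png',cv2.resize(im[105:245,230:345],None,fx=4,fy=4,interpolation=cv2.INTER_CUBIC))
E
```

```text
hole (np.float64(265.6216216216216), np.float64(139.75675675675674)) 37 [ 0.6575 -0.0379  0.085 ]
mid (np.float64(270.5), np.float64(175.0)) 40 [ 0.5531 -0.0412  0.085 ]
plain (np.float64(275.2439024390244), np.float64(212.0)) 41 [ 0.4478 -0.0436  0.085 ]
eraser [ 0.5   -0.001  0.085]
pot [0.647 0.368 0.1  ]
brushtop [0.712 0.423 0.2  ]
glue [ 0.646 -0.404  0.15 ]
hole [ 0.688 -0.116  0.07 ]
tape [ 0.469 -0.125  0.095]
```

View pics/crop.png

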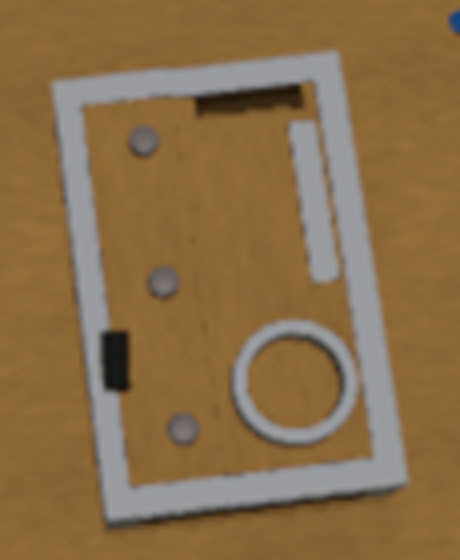

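The crop confirms the layout: the slot is at the far end, three grey heads run along the outer flap, and the eraser is beside the gap between the middle and plain-end rivets. I'll go above the middle rivet with the fingers shut.

Emit:
servo_tool:
  rows:
    - {"rot": [0, 0, 4], "travel": [50, -43, 0], "claw": 0}
    - {"rot": [0, 0, 8], "travel": [100, -85, 0], "claw": 0}
    - {"rot": [0, 0, 12], "travel": [150, -128, 0], "claw": 0}
    - {"rot": [0, 0, 17], "travel": [200, -170, 0], "claw": 0}
    - {"rot": [0, 0, 17], "travel": [248, -211, 0], "claw": 0}
    - {"rot": [0, 0, 17], "travel": [296, -252, 0], "claw": 0}
    - {"rot": [0, 0, 17], "travel": [344, -293, 0], "claw": 0}
    - {"rot": [0, 0, 17], "travel": [392, -334, 0], "claw": 0}
    - {"rot": [0, 0, 17], "travel": [440, -375, 0], "claw": 0}
    - {"rot": [0, 0, 17], "travel": [440, -375, 0], "claw": 0}

```text
time_s: 1.4
tool_pos: [0.5063, -0.115, 0.2306]
tool_rot: [-3.139, -0.056, -0.001]
wrist_force: [-0.4, 0.0, -0.2]
grip_width: 0.0016
gripper_force: 0.0
```

```bash
cat > go.py <<'E'
from h import *
import sys
s=status.read_state(); T=Ro.from_rotvec(s['tool_rot']).as_matrix()
print(s['time_s'],s['tool_pos'].round(4) if hasattr(s['tool_pos'],'round') else s['tool_pos'],np.round(s['wrist_force'],2),s['grip_width']); print(T.round(3))
for P in [(.5531,-.0412,.120),(.6575,-.0379,.12),(.4478,-.0436,.12)]: print(((np.array(P)-s['tool_pos'])@T*1000).round(1))
E
python3 go.py
```

```text
1.4 [ 0.5063 -0.115   0.2306] [-0.41  0.01 -0.21] 0.0016250781798654483
[[ 0.999  0.036  0.001]
 [ 0.036 -0.999  0.002]
 [ 0.001 -0.002 -1.   ]]
[ 49.4 -71.9 110.8]
[153.8 -71.5 110.8]
[-56.  -73.3 110.7]
```

Emit:
servo_tool:
  rows:
    - {"rot": [0, 0, 0], "travel": [25, -36, 20], "claw": 0}
    - {"rot": [0, 0, 0], "travel": [49, -72, 40], "claw": 0}
    - {"rot": [0, 0, 0], "travel": [49, -72, 70], "claw": 0}
    - {"rot": [0, 0, 0], "travel": [49, -72, 70], "claw": 0}
    - {"rot": [0, 0, 0], "travel": [49, -72, 70], "claw": 0}

```text
time_s: 2.02
tool_pos: [0.5519, -0.0482, 0.1613]
tool_rot: [3.141, 0.041, 0.001]
wrist_force: [0.0, 0.4, 1.1]
grip_width: 0.0005
gripper_force: 0.0
```

```bash
python3 - <<'E'
from h import *
s,c=shot('wrist','w1.png'); shot('top','t1.png'); shot('scene','s1.png'); print(s['tool_pos'],np.round(c['mount'],3))
s0=s
# predicted pixels of rivet tops and tip
M=np.array(c['mount']);T=Ro.from_rotvec(s['tool_rot']).as_matrix()
K=np.array([[c['fx'],0,c['cx']],[0,c['fy'],c['cy']],[0,0,1]])
for P in [(.5531,-.0412,.085),(.6575,-.0379,.085),(.4478,-.0436,.085)]:
    q=M[:3,:3].T@(T.T@(np.array(P)-s['tool_pos'])-M[:3,3]); print(cv2.projectPoints(q.reshape(1,1,3),np.zeros(3),np.zeros(3),K,np.array(c['D'],float))[0].ravel())
E
```

```text
[ 0.55185535 -0.0482264   0.16129731] [[ 0.    -0.953 -0.303  0.084]
 [ 1.     0.    -0.     0.   ]
 [ 0.    -0.303  0.953 -0.154]
 [ 0.     0.     0.     1.   ]]
[244.39435029 205.66417651]
[242.19520323  51.49440775]
[245.18387841 325.46054341]
```

View pics/w1.png

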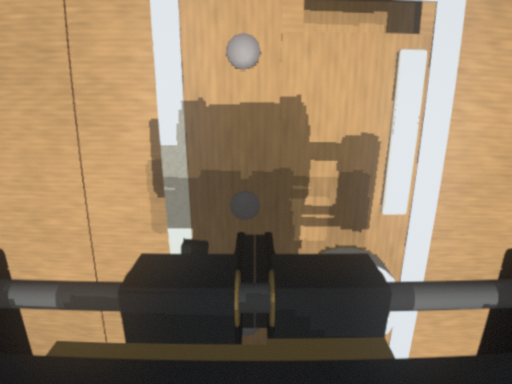

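The wrist view shows the hole-end head at (243,51) and the middle head at (244,205). Both match the predicted pixels, so the positions are good to 1–2 mm.

```bash
python3 go.py
```

```text
2.175 [ 0.5523 -0.0478  0.1619] [0.2  0.83 0.99] 0.0003124823367416101
[[ 1.     0.027  0.002]
 [ 0.027 -1.    -0.001]
 [ 0.002  0.001 -1.   ]]
[ 0.8 -6.6 41.9]
[105.3  -7.2  42.2]
[-104.5   -7.    41.7]
```

Emit:
servo_tool:
  rows:
    - {"rot": [0, 0, 0], "travel": [1, -6.5, 10], "claw": 0}
    - {"rot": [0, 0, 0], "travel": [1, -6.5, 30], "claw": 0}
    - {"rot": [0, 0, 0], "travel": [1, -6.5, 50], "claw": 0}
    - {"rot": [0, 0, 0], "travel": [1, -6.5, 60], "claw": 0}
    - {"rot": [0, 0, 0], "travel": [1, -6.5, 60], "claw": 0}
    - {"rot": [0, 0, 0], "travel": [1, -6.5, 60], "claw": 0}

```text
time_s: 2.92
tool_pos: [0.5531, -0.0403, 0.1012]
tool_rot: [3.141, 0.044, 0.002]
wrist_force: [-0.8, -0.0, 1.1]
grip_width: 0.0004
gripper_force: 0.0
```

```bash
python3 go.py
```

```text
2.925 [ 0.5531 -0.0403  0.1012] [-0.8  -0.    1.06] 0.0003689013972528213
[[ 1.     0.028  0.001]
 [ 0.028 -1.    -0.   ]
 [ 0.001  0.    -1.   ]]
[  0.    0.9 -18.8]
[104.5   0.6 -18.6]
[-105.3    0.4  -18.9]
```

Aligned within 1 mm. The tip is at z≈93 mm, so I'll press gently to a TCP height of about 88 mm.

Emit:
servo_tool:
  rows:
    - {"rot": [0, 0, 0], "travel": [0, 0, 2], "claw": 0}
    - {"rot": [0, 0, 0], "travel": [0, 0, 4], "claw": 0}
    - {"rot": [0, 0, 0], "travel": [0, 0, 6], "claw": 0}
    - {"rot": [0, 0, 0], "travel": [0, 0, 8], "claw": 0}
    - {"rot": [0, 0, 0], "travel": [0, 0, 10], "claw": 0}
    - {"rot": [0, 0, 0], "travel": [0, 0, 11], "claw": 0}
    - {"rot": [0, 0, 0], "travel": [0, 0, 12], "claw": 0}
    - {"rot": [0, 0, 0], "travel": [0, 0, 12], "claw": 0}

```text
time_s: 3.92
tool_pos: [0.5526, -0.0404, 0.0885]
tool_rot: [3.141, 0.044, 0.0]
wrist_force: [0.1, -0.2, 2.8]
grip_width: 0.0002
gripper_force: 1.0
```

Emit:
servo_tool:
  rows:
    - {"rot": [0, 0, 0], "travel": [0, 0, 0.5], "claw": 0}
    - {"rot": [0, 0, 0], "travel": [0, 0, 1], "claw": 0}
    - {"rot": [0, 0, 0], "travel": [0, 0, 1.5], "claw": 0}
    - {"rot": [0, 0, 0], "travel": [0, 0, 2], "claw": 0}
    - {"rot": [0, 0, 0], "travel": [0, 0, 2], "claw": 0}

```text
time_s: 4.55
tool_pos: [0.5526, -0.0404, 0.0867]
tool_rot: [3.141, 0.044, 0.0]
wrist_force: [-1.0, -0.6, 4.0]
grip_width: 0.0006
gripper_force: 1.9
```

Emit:
servo_tool:
  rows:
    - {"rot": [0, 0, 0], "travel": [0, 0, 0.5], "claw": 0}
    - {"rot": [0, 0, 0], "travel": [0, 0, 1], "claw": 0}
    - {"rot": [0, 0, 0], "travel": [0, 0, 1.5], "claw": 0}
    - {"rot": [0, 0, 0], "travel": [0, 0, 1.5], "claw": 0}

```text
time_s: 5.05
tool_pos: [0.5526, -0.0404, 0.0857]
tool_rot: [3.141, 0.044, 0.0]
wrist_force: [-2.8, -0.2, 7.8]
grip_width: 0.0004
gripper_force: 3.8
```

The force is now rising at the board's stiffness (1 mm per 4 N), so the middle rivet is home. I'll lift and go to the hole-end rivet.

Emit:
servo_tool:
  rows:
    - {"rot": [0, 0, 0], "travel": [0, 0, -10], "claw": 0}
    - {"rot": [0, 0, 0], "travel": [0, 0, -40], "claw": 0}
    - {"rot": [0, 0, 0], "travel": [35, 0, -40], "claw": 0}
    - {"rot": [0, 0, 0], "travel": [70, 0, -40], "claw": 0}
    - {"rot": [0, 0, 0], "travel": [105, 0.5, -40], "claw": 0}
    - {"rot": [0, 0, 0], "travel": [105, 0.5, -40], "claw": 0}
    - {"rot": [0, 0, 0], "travel": [105, 0.5, -25], "claw": 0}
    - {"rot": [0, 0, 0], "travel": [105, 0.5, -17], "claw": 0}
    - {"rot": [0, 0, 0], "travel": [105, 0.5, -17], "claw": 0}
    - {"rot": [0, 0, 0], "travel": [105, 0.5, -17], "claw": 0}

```text
time_s: 6.3
tool_pos: [0.6573, -0.038, 0.1023]
tool_rot: [3.141, 0.044, 0.0]
wrist_force: [-0.4, 0.4, 0.5]
grip_width: 0.0003
gripper_force: 0.0
```

```bash
python3 go.py; python3 - <<'E'
from h import *
s,c=shot('scene','s2.png'); i=c['pixels'][165:265,175:295]; cv2.imwrite('pics/s2c.png',cv2.resize(i,None,fx=5,fy=5,interpolation=cv2.INTER_CUBIC))
E
```

```text
6.3 [ 0.6573 -0.038   0.1023] [-0.41  0.39  0.52] 0.00034838567233543103
[[ 1.     0.028  0.   ]
 [ 0.028 -1.    -0.   ]
 [ 0.     0.    -1.   ]]
[-104.2    0.3  -17.7]
[  0.2  -0.1 -17.7]
[-209.6   -0.3  -17.7]
```

View pics/s2c.png

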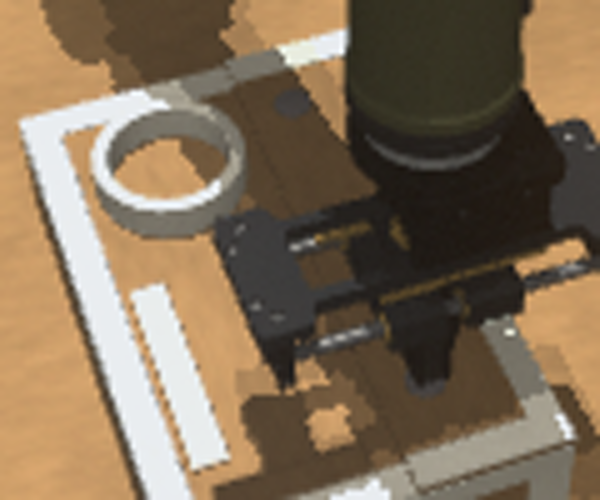

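The scene crop shows the closed fingers at (430,385) directly over the hole-end head, with the loose things undisturbed. Now I'll press this one.

Emit:
servo_tool:
  rows:
    - {"rot": [0, 0, 0], "travel": [0, 0, 3], "claw": 0}
    - {"rot": [0, 0, 0], "travel": [0, 0, 5], "claw": 0}
    - {"rot": [0, 0, 0], "travel": [0, 0, 7], "claw": 0}
    - {"rot": [0, 0, 0], "travel": [0, 0, 9], "claw": 0}
    - {"rot": [0, 0, 0], "travel": [0, 0, 11], "claw": 0}
    - {"rot": [0, 0, 0], "travel": [0, 0, 13], "claw": 0}
    - {"rot": [0, 0, 0], "travel": [0, 0, 14.5], "claw": 0}
    - {"rot": [0, 0, 0], "travel": [0, 0, 15], "claw": 0}
    - {"rot": [0, 0, 0], "travel": [0, 0, 15], "claw": 0}

```text
time_s: 7.48
tool_pos: [0.6575, -0.0379, 0.0871]
tool_rot: [3.141, 0.044, 0.0]
wrist_force: [-0.5, 0.2, 2.7]
grip_width: 0.0002
gripper_force: 1.3
```

Emit:
servo_tool:
  rows:
    - {"rot": [0, 0, 0], "travel": [0, 0, 0.5], "claw": 0}
    - {"rot": [0, 0, 0], "travel": [0, 0, 1], "claw": 0}
    - {"rot": [0, 0, 0], "travel": [0, 0, 1.5], "claw": 0}
    - {"rot": [0, 0, 0], "travel": [0, 0, 1.5], "claw": 0}

```text
time_s: 7.98
tool_pos: [0.6575, -0.0379, 0.0861]
tool_rot: [3.141, 0.044, 0.0]
wrist_force: [-2.2, -0.6, 6.6]
grip_width: 0.0008
gripper_force: 3.0
```

Emit:
servo_tool:
  rows:
    - {"rot": [0, 0, 0], "travel": [0, 0, 0.7], "claw": 0}
    - {"rot": [0, 0, 0], "travel": [0, 0, 0.7], "claw": 0}

```text
time_s: 8.22
tool_pos: [0.6576, -0.0379, 0.0858]
tool_rot: [3.141, 0.044, 0.0]
wrist_force: [-3.9, -0.2, 7.3]
grip_width: 0.0
gripper_force: 3.8
```

Emit:
servo_tool:
  rows:
    - {"rot": [0, 0, 0], "travel": [0, 0, -10], "claw": 0}
    - {"rot": [0, 0, 0], "travel": [0, 0, -50], "claw": 0}
    - {"rot": [0, 0, 0], "travel": [-50, 0, -50], "claw": 0}
    - {"rot": [0, 0, 0], "travel": [-100, 0, -50], "claw": 0}
    - {"rot": [0, 0, 0], "travel": [-150, 0, -50], "claw": 0}
    - {"rot": [0, 0, 0], "travel": [-185, 0, -50], "claw": 0}
    - {"rot": [0, 0, 0], "travel": [-209.5, 0, -50], "claw": 0}
    - {"rot": [0, 0, 0], "travel": [-209.5, 0, -50], "claw": 0}
    - {"rot": [0, 0, 0], "travel": [-209.5, 0, -35], "claw": 0}
    - {"rot": [0, 0, 0], "travel": [-209.5, 0, -35], "claw": 0}

```text
time_s: 9.48
tool_pos: [0.4477, -0.0434, 0.1183]
tool_rot: [-3.14, -0.045, 0.004]
wrist_force: [-0.2, -0.1, 0.1]
grip_width: 0.0004
gripper_force: 0.0
```

```bash
python3 go.py; python3 - <<'E'
from h import *
s,c=shot('wrist','w2.png')
E
```

```text
9.475 [ 0.4477 -0.0434  0.1183] [-0.16 -0.13  0.06] 0.00037711447094404175
[[ 1.     0.029 -0.003]
 [ 0.029 -1.     0.001]
 [-0.002 -0.002 -1.   ]]
[105.4   0.9  -2. ]
[209.9   0.6  -2.3]
[ 0.1  0.2 -1.7]
```

View pics/w2.png

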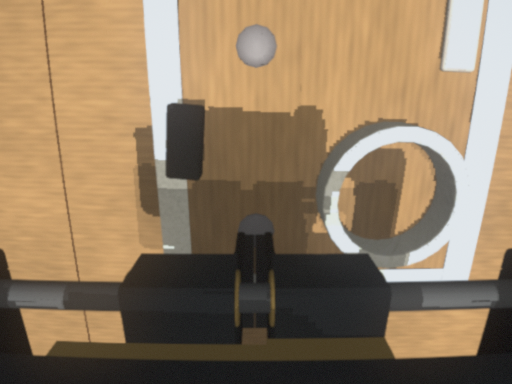

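The middle head at (256,45) sits flat. The plain-end head at (256,225) is just below the fingertips, and the eraser and tape roll are clear of them. I'll press the last rivet.

Emit:
servo_tool:
  rows:
    - {"rot": [0, 0, 0], "travel": [0, 0, 10], "claw": 0}
    - {"rot": [0, 0, 0], "travel": [0, 0, 16], "claw": 0}
    - {"rot": [0, 0, 0], "travel": [0, 0, 19], "claw": 0}
    - {"rot": [0, 0, 0], "travel": [0, 0, 21], "claw": 0}
    - {"rot": [0, 0, 0], "travel": [0, 0, 23], "claw": 0}
    - {"rot": [0, 0, 0], "travel": [0, 0, 25], "claw": 0}
    - {"rot": [0, 0, 0], "travel": [0, 0, 27], "claw": 0}
    - {"rot": [0, 0, 0], "travel": [0, 0, 29], "claw": 0}
    - {"rot": [0, 0, 0], "travel": [0, 0, 30.5], "claw": 0}
    - {"rot": [0, 0, 0], "travel": [0, 0, 30.5], "claw": 0}

```text
time_s: 10.78
tool_pos: [0.4482, -0.0439, 0.0893]
tool_rot: [3.141, 0.044, 0.0]
wrist_force: [-0.2, 0.6, 1.8]
grip_width: 0.0003
gripper_force: 1.0
```

Emit:
servo_tool:
  rows:
    - {"rot": [0, 0, 0], "travel": [0, 0, 0.5], "claw": 0}
    - {"rot": [0, 0, 0], "travel": [0, 0, 1], "claw": 0}
    - {"rot": [0, 0, 0], "travel": [0, 0, 1.5], "claw": 0}
    - {"rot": [0, 0, 0], "travel": [0, 0, 1.5], "claw": 0}

```text
time_s: 11.28
tool_pos: [0.4482, -0.0439, 0.0878]
tool_rot: [3.141, 0.044, 0.0]
wrist_force: [-0.4, -0.5, 2.5]
grip_width: 0.0007
gripper_force: 1.1
```

Emit:
servo_tool:
  rows:
    - {"rot": [0, 0, 0], "travel": [0, 0, 0.5], "claw": 0}
    - {"rot": [0, 0, 0], "travel": [0, 0, 1], "claw": 0}
    - {"rot": [0, 0, 0], "travel": [0, 0, 1.5], "claw": 0}
    - {"rot": [0, 0, 0], "travel": [0, 0, 2], "claw": 0}
    - {"rot": [0, 0, 0], "travel": [0, 0, 2], "claw": 0}

```text
time_s: 11.9
tool_pos: [0.4482, -0.0438, 0.0861]
tool_rot: [3.141, 0.044, 0.0]
wrist_force: [-0.4, 0.0, 5.6]
grip_width: 0.0005
gripper_force: 2.9
```

Emit:
servo_tool:
  rows:
    - {"rot": [0, 0, 0], "travel": [0, 0, 0.5], "claw": 0}
    - {"rot": [0, 0, 0], "travel": [0, 0, 0.7], "claw": 0}
    - {"rot": [0, 0, 0], "travel": [0, 0, 0.7], "claw": 0}

```text
time_s: 12.28
tool_pos: [0.4482, -0.0438, 0.0857]
tool_rot: [3.141, 0.044, 0.0]
wrist_force: [-2.5, 0.6, 8.1]
grip_width: 0.0003
gripper_force: 3.7
```

All three show the same stop height and force. I'll lift clear and check.

Emit:
servo_tool:
  rows:
    - {"rot": [0, 0, 0], "travel": [0, 0, -10], "claw": 0}
    - {"rot": [0, 0, 0], "travel": [0, 0, -50], "claw": 0}
    - {"rot": [0, 0, 0], "travel": [0, 0, -100], "claw": 0}
    - {"rot": [0, 0, 0], "travel": [0, 0, -150], "claw": 0}
    - {"rot": [0, 0, 0], "travel": [0, 0, -150], "claw": 0}
    - {"rot": [0, 0, 0], "travel": [0, 0, -150], "claw": 0}

```text
time_s: 13.02
tool_pos: [0.4475, -0.0437, 0.2346]
tool_rot: [3.141, 0.044, -0.002]
wrist_force: [-0.1, 0.7, -0.1]
grip_width: 0.0005
gripper_force: 0.0
```

```bash
python3 go.py; python3 - <<'E'
from h import *
s,c=shot('wrist','w3.png'); shot('scene','s3.png')
E
```

```text
13.025 [ 0.4475 -0.0437  0.2346] [-0.1   0.72 -0.14] 0.0004716523089862162
[[ 1.     0.028 -0.001]
 [ 0.028 -1.    -0.   ]
 [-0.001 -0.    -1.   ]]
[105.8   0.5 114.5]
[2.102e+02 1.000e-01 1.143e+02]
[ 4.000e-01 -1.000e-01  1.146e+02]
```

View pics/w3.png

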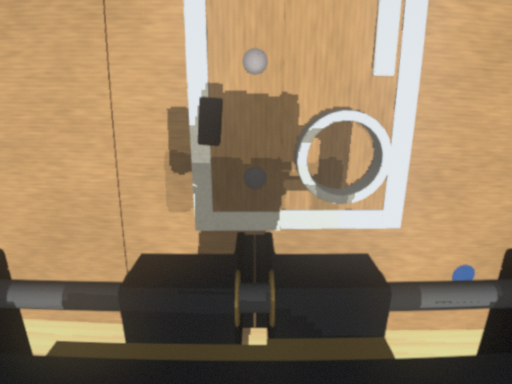

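The middle head at (255,61) and the plain-end head at (255,177) sit flat, and nothing has been disturbed.

```bash
python3 -c "from h import *; print(sign_off())"
```

```text
the job is handed in; nothing more can be done
None
```

I pressed all three rivets to the stop in the required order (middle, hand-hole end, plain end), peaking at about 8 N. The pictures show nothing disturbed, and the job was handed in at about 13 s; no verdict came back.

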